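# Free the worn feed roller of a banknote counter with the forked key

## Robot

A 6-joint arm with a two-finger parallel gripper is mounted at the origin on a cart in front of the work surface, level with it; the furniture and walls round the work are solid. World frame = base frame: x ahead of the robot, y to its left, z up, the work surface at z = 0. Lengths are in m, angles in degrees, forces in N, time in s.
With the tool pointing down it reaches from about 0.275 to 0.75 m from the base axis. Payload 10.2 kg.
Tool frame: the origin (TCP) lies midway between the tips of the shut fingers; the grasp point (between the pads) lies 19 mm behind it; x points along the fingers, y is the direction in which the jaws open and shut, and the axes are right-handed (so a half turn about x gives the same grasp; the last joint's range is limited). The gripper opens to 85 mm and grips with 20 to 120 N. Pads are 22 mm wide; open, the fingers measure 114 mm over their backs; the gripper's body (76 mm by 85 mm) begins 54 mm behind the grasp point. The pads swing forward as they close: fully open they stand 13 mm farther back than shut.
Start: joints at [-78.633, 17.928, 85.812, -0, 76.261, -12.8], TCP at [0.215, -0.479, 0.231] pointing down, gripper open.
Joint ranges: [-168.41, 168.41], [-55.51, 124.54], [10.69, 146.95], [-70.63, 250.63], [1, 178], [-165.06, 165.06]. Speed limits (degrees/s): [136.94, 136.94, 172.46, 180, 180, 180].

## Interface

Orientations are given as [roll, pitch, yaw] about the fixed x, y, z axes, in that order (R = Rz(yaw) Ry(pitch) Rx(roll)).
In Python, from rig import bot, jaws, kin, get_state, grab_frame, camera_info, job gives the robot as it stands. Calls block until the motion is done:
- bot.goto(position, orientation): joint-space move of the TCP to a pose.
- bot.move_linear(position, rate=0.15, rot=None, stop_force=None): straight line of the TCP; rot=None keeps the orientation; rate is the mean speed in m/s. With stop_force (N) it stops when the force on the tool has changed by that much, and returns True; else False.
- bot.movej(angles): joint-space move.
- jaws.gripper_to(opening, effort=None): finger opening in m; effort is the grip in N (None keeps the last); returns when the fingers have stopped.
- bot.pause(seconds).
- kin.solve_ik(position, orientation): joint angles nearest the present ones, or None.
- get_state(): the state.
- grab_frame(name): name is "side" or "top" or "wrist"; returns (picture, depth): 480x640x3 uint8, blue, green, red; 480x640 float32, m along the optical axis (not along the pixel's ray), 0 where there is no reading.
- camera_info(name): a dict with "K" (3x3 intrinsics, pixels), "pose" (4x4, takes a point from camera to world coordinates); the wrist camera has in their place "tool_from_camera" (4x4, takes a point from camera to tool coordinates, whose origin is the TCP and whose axes are the tool frame's). Camera axes: x right, y up, looking along -z (the intrinsics and any distortion apply to the point x, -y, -z); pixel columns grow to the right and rows downward; lengths in m; the calibration is good to about 2 mm. A picture is of the moment at which its call begins: read the wrist's pose just before it. camera_info takes no time and is no camera call.
A pose or a line that the arm cannot do raises bot.PlanningError and nothing moves.
- job.finish_job(): hands the job in, once; it reports no verdict.
The state is a dict: "clock": time; "joint_pos": joint angles; "dq": joint speeds; "effort": joint torques, N m; "ee_pos": TCP position; "tcp_rot": TCP orientation; "ft_force": force on the tool from outside, world axes, zero at the start; "wrist_torque": the same for the moment, N m; "width": finger opening in m.
Only numpy, scipy, OpenCV 4.12 (cv2) and the standard library are available. Lean on these libraries where they do the work, as an engineer would, in place of code of your own. Each camera call takes 0.05 s, during which the arm holds its last target. There are 200 camera calls.

## Task

The rubber feed roller of the banknote counter's feed unit is worn and must come out: take the forked key from its tool block, straddle the roller's spring-loaded end pin with its tines and push the pin in sideways (with the key, not with the fingers), swing that end forward out of its bearing lug and let the pin spring out again. Stand the key back fully home in its slot, then draw the roller's other end out of the side plate and lay the roller in the two notches of its rest, leaving the calculator, the pen and the bangle where they are.

Things in the scene. Friction and masses are not known exactly. Their poses are not given: they have to be found in the camera images.
- feed_unit: Grey chassis, fixed, base 124 x 246 x 8 mm. Origin: on the desk under the installed roller's middle; z up, y along the roller, -x its open front, +x its rear rail (black separators begin at x = 39, top z = 55 mm). Bearing lug at +y, side plate at -y; outside the plate a motor (x 13 to 53, y -124 to -90, top z 58 mm). Black tray between them, top z 17 mm.
- lug_bore (a point): Bearing of the sprung end: centre of the 9.5 mm bore at the inner face of the narrow aluminium lug, at (0, 82, 44) mm in the feed unit's frame, axes as the unit's. The lug spans x -10 to 10, y 82 to 90 mm, top z 58 mm.
- plate_bore (a point): Bearing of the other end: centre of the 11 mm bore at the inner face of the aluminium side plate, at (0, -82, 44) mm in the feed unit's frame, axes as the unit's. The plate spans x -40 to 55, y -90 to -82 mm, top z 66 mm.
- ribs (a point): Middle of the tray's two grey ribs, at their top, (0, 0, 29) mm in the feed unit's frame. They run along x (-43 to 27 mm) at y = -27 and 27 mm, 6 mm wide, 12 mm above the tray; the rubber lies on them and can roll or slide forward on them. Noses 9 mm higher at their front ends (x -49 to -43) keep it from rolling off.
- roller: Worn roller, 0.16 to 0.26 kg. Origin: centre, on the axis (own y), 44 mm above the desk when installed. Dark rubber 30 mm thick, y -34 to 34 (grip across it); steel sleeves 14 mm thick, y 34 to 50 and -81 to -34; stub 8 mm thick, y -98 to -81, in the plate's bore. At +y the sprung pin. Sprung end 20 to 30 mm forward of the lug, it slides 20 mm along its own +y to clear the stub, then lifts.
- spring_pin (a joint): Travel in m of the roller's sprung pin into the roller, along the roller's -y: 0 = sprung out, 0.012 = fully in. Springs back by itself: 2.4 N at 0, 4.8 N at 0.012. Sprung out, its tip reaches 9 mm past the lug's inner face, so at 0.010 or more the end is clear of the bore.
- pin_groove (a point): Middle of the pin's groove, on the roller's axis, 71.5 mm along +y from its origin with the pin out; moves with the pin, axes as the roller's. Groove 11 mm wide along y, neck 7 mm thick, between a brass flange (22 mm diameter, 4 mm thick) on the rubber's side, which the tines push, and a brass collar (16 mm) on the lug's side.
- pin_tip (a point): End of the sprung pin (7 mm thick), on the roller's axis, 91 mm along +y from the roller's origin when the pin is out; it moves with the pin.
- forked_key: Forked key, 0.09 kg, 128 mm tall, tines down. Origin: midway between the tine tips; z up the handle; tines apart along x, 5 mm thick along y, gap 11 mm (20 at the tips), closed above z = 25; fork 30 mm wide; guard 46 x 28 mm, z 44 to 50; green and black handle z 50 to 127, 24 (x) by 18 mm (y): grip across y, near z = 85. A half turn about z makes no difference.
- tool_block: Wooden block, fixed, 125 x 64 x 50 mm. Origin: on the desk under the slot's centre; it runs from x -35 to 90 mm; two short drivers stand in it at x 46 to 64 mm, up to 80 mm high. The key hangs in the slot by its guard, its origin 6 mm above the block's, axes parallel or half a turn apart.
- slot (a point): Centre of the mouth of the key's slot, 50 mm above the desk, axes as the block's. Slot 38 mm (x) by 12 mm (y), 46 mm deep.
- roller_rest: Rest, fixed: wooden foot 74 x 140 x 10 mm, two white uprights 5 mm thick at y = -43.5 and 43.5 mm with V notches (square; vertex 36 mm, tops 53 mm above the desk, 33 mm wide at the top). Origin: on the desk under the middle. The roller lies along y, either way round, carried by its 14 mm sleeves, the rubber between the uprights with 7 mm to spare at each end.
- rest_seat (a point): Where the roller's origin comes to lie in the rest, 46 mm above the desk; axes as the rest's.
- calculator: Desk calculator, loose, 112 x 70 x 14 mm; bystander. Origin: centre of the underside.
- pen: White and blue ball pen, loose, 142 mm long; bystander. Origin: centre of the underside.
- bangle: Open gold bangle, loose, lying flat, 68 x 82 x 8 mm, behind the feed unit; bystander. Origin: centre of the underside.

How it is judged:
By the outcome, as a careful person would: the job done as asked, in the order asked, and still so for the second after the job is handed in, with the robot touching nothing.
It also fails if it takes over 62 s, if anything falls off the work surface, if the arm or the gripper's body presses on something with over 40 N, if the wrist force passes 120 N, or if a joint passes its speed limit or range.

## Working session

There is one attempt and no reset: what is moved stays moved. The work goes in short steps, each a Python script; the robot and the scene stay as the last script left them, time stands still between calls to the robot, and variables do not carry over. Pictures are saved under pics/ and viewed, about 8 in all and at most 12, crops included, and the job is handed in when it is done.

```bash
ls; mkdir -p pics; cat > h.py <<'E'
import numpy as np, cv2
from rig import bot, jaws, kin, get_state, grab_frame, camera_info, job
from scipy.spatial.transform import Rotation as R
def pose(name,st=None):
    c=camera_info(name)
    if 'pose' in c: return np.array(c['K']),np.array(c['pose'])
    st=st or get_state()
    T=np.eye(4);T[:3,:3]=R.from_euler('xyz',st['tcp_rot'],degrees=True).as_matrix();T[:3,3]=st['ee_pos']
    return np.array(c['K']),T@np.array(c['tool_from_camera'])
def cloud(d,K,T):
    v,u=np.mgrid[:480,:640]
    P=np.stack([(u-K[0,2])/K[0,0]*d,-(v-K[1,2])/K[1,1]*d,-d],-1)
    return P@T[:3,:3].T+T[:3,3]
def ray(u,v,z,K,T):
    r=T[:3,:3]@np.array([(u-K[0,2])/K[0,0],-(v-K[1,2])/K[1,1],-1.])
    return T[:3,3]+r*(z-T[2,3])/r[2]
E
python3 - <<'E'
from h import *
for n in ['top','side']:
    p,d=grab_frame(n); cv2.imwrite(f'pics/{n}0.png',p); np.save(f'pics/{n}0.npy',d)
    c=camera_info(n); print(n,{k:(np.round(v,3).tolist() if k in('K','pose') else v) for k,v in c.items()})
print(camera_info('wrist')); s=get_state(); print(s)
E
```

```text
pics
top {'K': [[476.204, 0.0, 313.652], [0.0, 476.204, 237.792], [0.0, 0.0, 1.0]], 'pose': [[0.027, 0.988, -0.15, 0.401], [-1.0, 0.028, 0.002, -0.016], [0.006, 0.15, 0.989, 1.21], [0.0, 0.0, 0.0, 1.0]]}
side {'K': [[575.71, 0.0, 314.511], [0.0, 575.71, 244.975], [0.0, 0.0, 1.0]], 'pose': [[-0.943, 0.102, -0.316, 0.236], [-0.331, -0.365, 0.87, 1.006], [-0.027, 0.925, 0.378, 0.486], [0.0, 0.0, 0.0, 1.0]]}
{'K': array([[354.82468665,   0.        , 313.5764059 ],
       [  0.        , 354.82468665, 238.07036229],
       [  0.        ,   0.        ,   1.        ]]), 'tool_from_camera': array([[-4.80030049e-04,  2.82111238e-01, -9.59381582e-01,
        -1.42424604e-01],
       [ 9.99999617e-01, -5.66990027e-04, -6.67079852e-04,
         1.49147160e-03],
       [-7.32150512e-04, -9.59381534e-01, -2.82110858e-01,
        -7.29657098e-02],
       [ 0.00000000e+00,  0.00000000e+00,  0.00000000e+00,
         1.00000000e+00]])}
{'clock': 0.1, 'joint_pos': array([-7.86311563e+01,  1.79567131e+01,  8.58471160e+01,  1.35349085e-03,
        7.62597676e+01, -1.28011268e+01]), 'dq': array([ 0.05219879,  0.00913309, -0.1386243 ,  0.00928624, -0.0082714 ,
        0.03182487]), 'effort': array([ 2.02433373e-03, -4.12898648e+01, -2.60143358e+01, -2.03914296e-04,
        3.02622546e-03,  4.89475234e-07]), 'ee_pos': array([ 0.21490072, -0.47877512,  0.23080475]), 'tcp_rot': array([-103.98513075,   89.93638963,  100.18451753]), 'ft_force': array([0.38218768, 0.46289977, 0.54724828]), 'wrist_torque': array([0.01506936, 0.01770245, 0.00909038]), 'width': 0.08529153805964226}
```

View pics/top0.png

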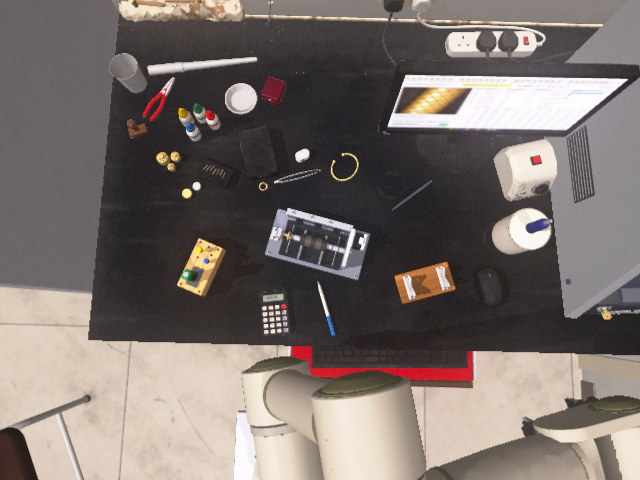

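View pics/side0.png

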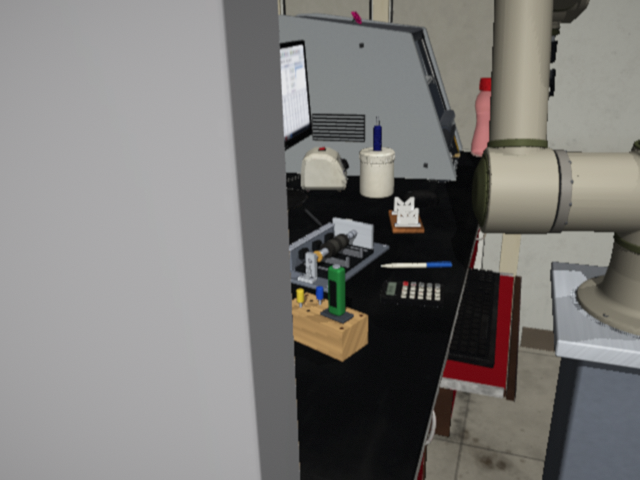

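Top view: block about (202,266), unit (318,243) with its lug at left (285,236), rest (425,283), calculator (274,312), pen (326,307). The side view shows the green key handle standing up at (337,290). Next, rough poses.

```bash
python3 - <<'E'
from h import *
p=cv2.imread('pics/top0.png'); d=np.load('pics/top0.npy'); K,T=pose('top'); P=cloud(d,K,T)
h=cv2.cvtColor(p,cv2.COLOR_BGR2HSV)
def rect(box,m,z0,z1,name):
    u0,u1,v0,v1=box; M=np.zeros((480,640),bool); M[v0:v1,u0:u1]=1
    M&=m&(P[...,2]>z0)&(P[...,2]<z1)
    q=P[M]; r=cv2.minAreaRect((q[:,:2]*1000).astype(np.float32)); print(name,len(q),np.round(r[0],1),np.round(r[1],1),round(r[2],1),'z',np.round(np.percentile(q[:,2],[5,50,95]),4)); return q
any_=np.ones((480,640),bool)
rect((165,235,230,305),any_,.04,.058,'block')
rect((165,235,230,305),any_,.105,.15,'key handle')
rect((165,235,230,305),any_,.06,.09,'drivers')
rect((385,465,255,310),any_,.005,.02,'rest foot')
rect((385,465,255,310),any_,.03,.06,'rest uprights')
rect((255,378,200,285),any_,.004,.012,'unit base')
rect((255,378,200,285),any_,.0605,.075,'unit plate top')
rect((255,295,220,255),any_,.045,.0605,'lug top')
for uv in [(256,306),(292,308)]: print(P[uv[1],uv[0]])
print('desk',np.median(P[320:340,150:240,2]))
E
```

```text
block 1159 [499.5 258.9] [ 65.6 125. ] 68.7 z [0.0461 0.0503 0.0555]
key handle 107 [473.5 267.8] [16.9 23.8] 69.8 z [0.1067 0.1312 0.1359]
drivers 88 [500.2 252.2] [32.6 82.8] 79.7 z [0.0632 0.0778 0.0841]
rest foot 1483 [ 478.9 -305.3] [135.9 192.5] 1.6 z [0.0061 0.0107 0.0161]
rest uprights 143 [ 478.5 -299.6] [48.7 92.2] 16.5 z [0.0319 0.0436 0.0546]
unit base 1517 [574.2 -24. ] [217.1 313.4] 1.6 z [0.0043 0.0078 0.0112]
unit plate top 167 [591.3 -35.8] [193.5  91.3] 60.6 z [0.061  0.0655 0.0697]
lug top 90 [585.1  50.5] [42.9 19.9] 80.3 z [0.0464 0.0514 0.0595]
[0.40679693 0.12204148 0.0010568 ]
[ 0.40429518  0.03175662 -0.00506696]
desk -0.0002901398476389261
```

```bash
cat >> h.py <<'E'
def down(phi):  # jaw axis at angle phi (deg), tool pointing down
    c,s=np.cos(np.radians(phi)),np.sin(np.radians(phi))
    return R.from_matrix(np.array([[0,c,s],[0,s,-c],[-1,0,0]])).as_euler('xyz',degrees=True)
def look(name,tag):
    st=get_state(); p,d=grab_frame(name); K,T=pose(name,st)
    cv2.imwrite(f'pics/{tag}.png',p); np.savez(f'pics/{tag}.npz',d=d,K=K,T=T)
    return p,cloud(d,K,T)
E
python3 -W ignore - <<'E'
from h import *
print(R.from_euler('xyz',get_state()['tcp_rot'],degrees=True).as_matrix().round(2))
for n,pos,phis in [('rest',[.478,-.3,.22],(13,-167)),('unit',[.58,-.02,.25],(-10,170,80,-100)),('block',[.473,.268,.2],(69,-111))]:
    for f in phis: 
        q=kin.solve_ik(pos,down(f)); print(n,f,None if q is None else np.round(q,0))
E
```

```text
[[-0.    0.41 -0.91]
 [ 0.   -0.91 -0.41]
 [-1.   -0.   -0.  ]]
rest 13 [-44.  23.  80.   0.  77. -57.]
rest -167 [-44.  23.  80.   0.  77. 123.]
unit -10 [-14.  24.  74.  -0.  82.  -4.]
unit 170 None
unit 80 [-14.  24.  74.   0.  82. -94.]
unit -100 [-14.  24.  74.   0.  82.  86.]
block 69 [ 17.  22.  85.  -0.  73. -52.]
block -111 [ 17.  22.  85.  -0.  73. 128.]
```

```bash
python3 -W ignore - <<'E'
from h import *
bot.goto([.478,-.27,.25],down(13)); bot.pause(.2); look('wrist','rest1')
bot.goto([.58,.0,.30],down(-10)); bot.pause(.2); look('wrist','unit1')
bot.goto([.46,.27,.24],down(69)); bot.pause(.2); look('wrist','block1')
print(get_state()['clock'])
a=[cv2.resize(cv2.imread(f'pics/{n}1.png'),(400,300)) for n in ('rest','block')]
cv2.imwrite('pics/m1.png',np.hstack(a))
E
```

```text
4.4083
```

View pics/m1.png

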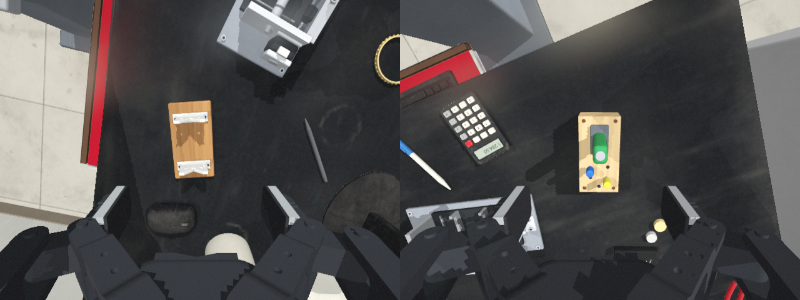

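View pics/unit1.png

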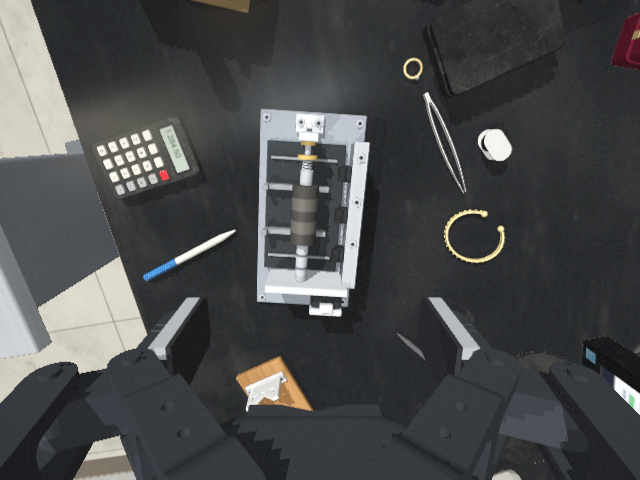

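The mosaic shows the rest at (190,140), its notches toward the top and bottom of the picture, and the block at (598,150) with the green key. The unit view shows base corners (260,109), (366,116), (347,305) and (257,301), the lug at (310,125) and the rubber at (304,215).

```bash
python3 - <<'E'
from h import *
def ld(t):
    p=cv2.imread(f'pics/{t}.png'); z=np.load(f'pics/{t}.npz'); return p,cloud(z['d'],z['K'],z['T']),z['K'],z['T']
def rect(P,M,name):
    n,l,s,c=cv2.connectedComponentsWithStats(M.astype(np.uint8)); i=1+np.argmax(s[1:,4]); q=P[l==i]
    r=cv2.minAreaRect((q[:,:2]*1000).astype(np.float32)); print(name,len(q),np.round(r[0],1),np.round(r[1],1),round(r[2],1),'zmed',np.median(q[:,2]).round(4)); return r,q
def box(u0,u1,v0,v1):
    M=np.zeros((480,640),bool);M[v0:v1,u0:u1]=1;return M
p,P,K,T=ld('rest1'); h=cv2.cvtColor(p,cv2.COLOR_BGR2HSV)
Z=P[...,2]
B=box(250,360,145,300); rect(P,B&(Z>.006)&(Z<.06),'rest all'); rect(P,B&(Z>.006)&(Z<.015),'foot')
rect(P,box(250,360,145,220)&(Z>.025),'upr1'); rect(P,box(250,360,230,300)&(Z>.025),'upr2')
p,P,K,T=ld('block1');Z=P[...,2]
B=box(270,370,150,330); rect(P,B&(Z>.04)&(Z<.056),'block'); rect(P,B&(Z>.12),'keytop'); rect(P,B&(Z>.052)&(Z<.06),'guard')
h=cv2.cvtColor(p,cv2.COLOR_BGR2HSV); rect(P,B&(h[...,0]>55)&(h[...,0]<85)&(h[...,1]>100)&(Z>.127),'green')
p,P,K,T=ld('unit1');Z=P[...,2]
B=box(240,375,100,325)
c=[ray(u,v,.008,K,T)[:2]*1000 for u,v in [(261,109),(366,116),(348,306),(257,301)]]; print(np.round(c,1)); 
r,q=rect(P,B&(Z>.004)&(Z<.07),'unit')
rect(P,B&(Z>.0045)&(Z<.0115),'base')
rect(P,box(285,335,105,150)&(Z>.054),'lug'); rect(P,box(250,360,270,310)&(Z>.062),'plate')
r,q=rect(P,box(285,325,188,243)&(Z>.045),'rubber top')
r,q=rect(P,box(285,330,100,300)&(Z>.046)&(Z<.066),'?')
E
```

```text
rest all 7985 [ 478.4 -300.4] [ 74.  139.5] 16.7 zmed 0.0103
foot 6704 [ 478.4 -300.4] [ 74.  139.5] 16.7 zmed 0.01
upr1 404 [ 458.1 -233.6] [48.6 58.3] 17.4 zmed 0.0442
upr2 527 [ 466.4 -278.1] [ 48.6 145.3] 21.0 zmed 0.0408
block 6181 [499.6 259. ] [ 64.1 125.6] 68.6 zmed 0.0501
keytop 741 [441.2 283.1] [18.  93.7] 66.4 zmed 0.1321
guard 645 [473.3 268.7] [28.9 45.2] 70.0 zmed 0.0558
green 428 [439.9 282.4] [16.6 92.6] 68.8 zmed 0.1316
[[ 539.4  105.9]
 [ 657.6   77.3]
 [ 601.2 -159.7]
 [ 481.7 -131. ]]
unit 20031 [569.2 -27.4] [245.8 124.2] 76.3 zmed 0.0176
base 4171 [569.2 -27.4] [245.8 124.2] 76.3 zmed 0.0079
lug 152 [588.   66.4] [ 8.  18.8] 79.4 zmed 0.0581
plate 635 [574.1 -19. ] [180.2  94.5] 76.8 zmed 0.0658
rubber top 1441 [574.1  10.6] [122.8  30.1] 76.7 zmed 0.0568
? 3034 [563.4 -24.6] [195.3  52.2] 85.0 zmed 0.0551
```

```bash
cat >> h.py <<'E'
O=np.array([.5676,-.0172]); YU=-13.7
def U(x,y,z=0):
    c,s=np.cos(np.radians(YU)),np.sin(np.radians(YU))
    return np.array([O[0]+c*x-s*y,O[1]+s*x+c*y,z])
KEY=np.array([.4736,.2689]); KPHI=68.8
def rep(t=''):
    s=get_state(); print(t,round(s['clock'],2),np.round(s['ee_pos'],4),np.round(s['ft_force'],1),'w',round(s['width'],4))
E
python3 -W ignore - <<'E'
from h import *
jaws.gripper_to(.05)
bot.goto([*KEY,.15],down(KPHI)); bot.move_linear([*KEY,.072],rate=.12); rep()
jaws.gripper_to(.01,effort=60); rep('grip')
bot.move_linear([*KEY,.20],rate=.15); rep('lift')
bot.goto(U(0,71.5e-3,.165),down(YU+90)); bot.pause(.3); rep('over')
look('wrist','over1'); look('side','side1')
p=cv2.imread('pics/over1.png'); q=cv2.imread('pics/side1.png')[180:330,260:460]
cv2.imwrite('pics/m2.png',np.hstack([p[:,100:540],cv2.resize(q,(360,270)).copy() if 0 else np.vstack([cv2.resize(q,(360,270)),np.zeros((210,360,3),np.uint8)])]))
E
```

```text
6.1 [0.4742 0.2692 0.0731] [-0.1  0.5  0.2] w 0.0499
grip 6.48 [0.474  0.269  0.0727] [-1.1  0.4  5.9] w 0.0175
lift 7.48 [0.4732 0.2687 0.199 ] [-0.9 -0.7 -1.7] w 0.0172
over 8.75 [0.5844 0.0531 0.1652] [ 0.  -0.4 -0. ] w 0.0172
```

View pics/m2.png

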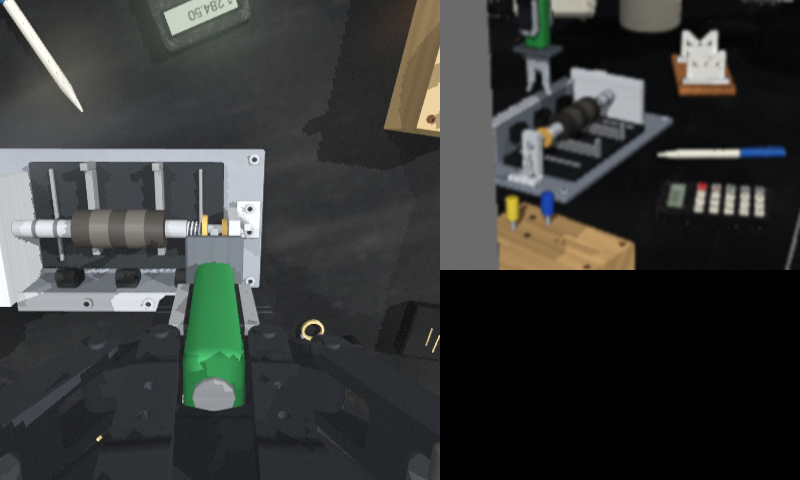

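The key is held by its fork, tines down. In the wrist view the flange is at (305,226) and the collar at (325,228) in full-frame pixels, so I can check the groove by ray.

```bash
python3 - <<'E'
from h import *
p=cv2.imread('pics/over1.png'); z=np.load('pics/over1.npz'); K,T=z['K'],z['T']; P=cloud(z['d'],K,T)
h=cv2.cvtColor(p,cv2.COLOR_BGR2HSV)
M=(h[...,0]>14)&(h[...,0]<30)&(h[...,1]>100)&(P[...,2]>.03); M[:, :290]=0; M[:,345:]=0; M[:200]=0; M[250:]=0
n,l,s,c=cv2.connectedComponentsWithStats(M.astype(np.uint8))
def inU(q): 
    d=q[:2]-O; a=np.radians(YU); return np.round([(np.cos(a)*d[0]+np.sin(a)*d[1])*1e3,(-np.sin(a)*d[0]+np.cos(a)*d[1])*1e3,q[2]*1e3],1)
for i in range(1,n):
    if s[i,4]>8: 
        q=P[l==i]; q=q[q[:,2]>.03]; print(s[i],c[i].round(1), 'ray44',inU(ray(*c[i],.044,K,T)),'mean',inU(q.mean(0)))
L=(P[...,2]>.055)&(P[...,2]<.061); L[:, :330]=0;L[:,365:]=0;L[:190]=0;L[260:]=0
q=P[L]; print('lug',inU(q.mean(0)),np.ptp(q,axis=0))
M=(P[...,2]>.0565); M[:, :172]=0;M[:,262:]=0;M[:200]=0;M[250:]=0
q=P[M]; print('rubber top',inU(q.mean(0)),[inU(x) for x in (q[q[:,1]>np.quantile(q[:,1],.8)].mean(0),q[q[:,1]<np.quantile(q[:,1],.2)].mean(0))])
E
```

```text
[302 215   6  21 114] [304.4 225. ] ray44 [-2.9 64.8 44. ] mean [-6.  65.1 55.9]
[322 219   5  16  80] [324.  226.5] ray44 [-1.7 79.8 44. ] mean [-3.3 79.6 49.8]
lug [-4.6 87.  57.9] [0.01220955 0.00884888 0.00410614]
rubber top [-1.1  1.9 60.9] [array([-4.5, 29.6, 72.2]), array([  0.1, -24.7,  58.1])]
```

```bash
cat >> h.py <<'E'
def inU(q):
    d=np.array(q[:2])-O; a=np.radians(YU); return np.round([(np.cos(a)*d[0]+np.sin(a)*d[1])*1e3,(-np.sin(a)*d[0]+np.cos(a)*d[1])*1e3,q[2]*1e3],1)
E
python3 -W ignore - <<'E'
from h import *
bot.move_linear(U(-.0005,.072,.120),rate=.08); rep()
print(bot.move_linear(U(-.0005,.072,.094),rate=.04,stop_force=10)); rep('in'); print(inU(get_state()['ee_pos']))
for y in (.068,.064,.060,.057,.0555):
    r=bot.move_linear(U(-.0005,y,.094),rate=.03,stop_force=14); s=get_state(); a=np.radians(YU)
    f=s['ft_force']; print(r,inU(s['ee_pos']),'Fu',np.round([np.cos(a)*f[0]+np.sin(a)*f[1],-np.sin(a)*f[0]+np.cos(a)*f[1],f[2]],1))
    if r: break
rep(); look('wrist','push1')
cv2.imwrite('pics/push1c.png',cv2.resize(cv2.imread('pics/push1.png')[120:320,100:420],None,fx=2,fy=2))
E
```

```text
9.57 [0.5845 0.0528 0.1204] [ 0.4 -0.1 -1.1] w 0.0173
False
in 10.37 [0.5843 0.0529 0.0942] [ 0.4 -0.6 -0.1] w 0.0174
[-0.3 72.  94.2]
False [-0.4 68.1 94.3] Fu [ 0.   2.2 -1. ]
False [-0.4 64.  94.2] Fu [-0.4  3.9  0.7]
False [-0.4 60.  94.1] Fu [0.1 3.7 1.5]
False [-0.4 57.1 94.1] Fu [-0.3  3.9  1.8]
False [-0.5 56.2 94.1] Fu [1.2 7.4 1.5]
 11.72 [0.5805 0.0375 0.0941] [2.9 6.9 1.5] w 0.0175
```

View pics/push1c.png

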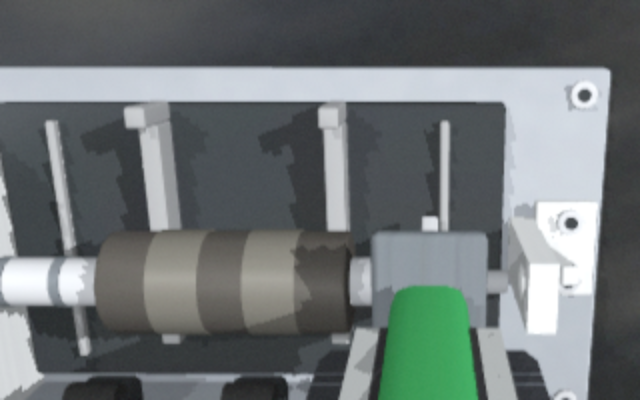

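```bash
cat >> h.py <<'E'
def arc(r,th,z,dx=0):
    t=np.radians(th); return U(-r*np.sin(t)+dx,-.082+r*np.cos(t),z)
def fu(s):
    a=np.radians(YU); f=s['ft_force']; return np.round([np.cos(a)*f[0]+np.sin(a)*f[1],-np.sin(a)*f[0]+np.cos(a)*f[1],f[2]],1)
E
python3 -W ignore - <<'E'
from h import *
for th in (2,4,6,8,9):
    r=bot.move_linear(arc(.138,th,.094,-.002),rate=.04,rot=down(YU+90+th),stop_force=25); s=get_state(); print(th,r,inU(s['ee_pos']),fu(s))
    if r: break
rep(); look('wrist','swing1')
cv2.imwrite('pics/swing1c.png',cv2.resize(cv2.imread('pics/swing1.png')[100:320,80:440],None,fx=2,fy=2))
E
```

```text
2 False [-7.1 56.4 93.9] [0.8 7.  0.7]
4 False [-11.9  56.2  93.9] [-0.9  7.   0.3]
6 False [-16.8  55.9  93.8] [ 1.1  6.9 -0.1]
8 False [-21.7  55.4  93.8] [-1.2  7.9 -0.4]
9 False [-23.9  55.1  93.8] [0.5 7.6 0.5]
 13.12 [0.5574 0.042  0.0938] [2.3 7.3 0.5] w 0.0173
```

View pics/swing1c.png

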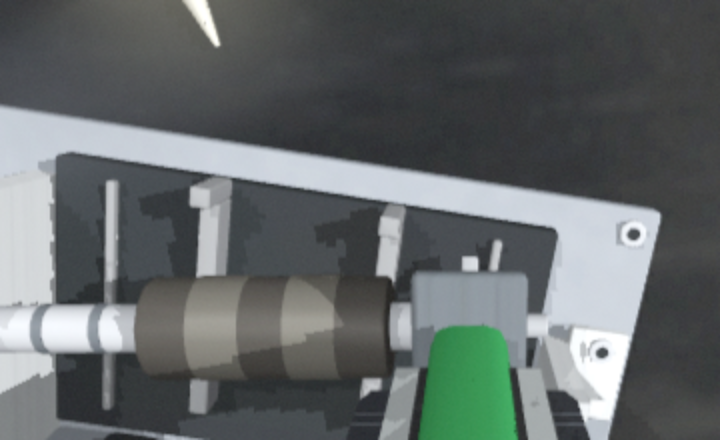

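```bash
python3 -W ignore - <<'E'
from h import *
b=None
for r_,dx in ((.142,-.002),(.147,-.002),(.151,-.002),(.153,-.001),(.1535,-.0005)):
    r=bot.move_linear(arc(r_,9,.094,dx),rate=.04,stop_force=20); s=get_state(); print(r,inU(s['ee_pos']),fu(s))
look('wrist','rel1')
cv2.imwrite('pics/rel1c.png',cv2.resize(cv2.imread('pics/rel1.png')[100:320,80:440],None,fx=2,fy=2))
r=bot.move_linear(arc(.1535,9,.145,-.0005),rate=.08,stop_force=8);rep(r); print(fu(get_state()))
look('wrist','rel2')
cv2.imwrite('pics/rel2c.png',cv2.resize(cv2.imread('pics/rel2.png')[100:340,60:440],None,fx=2,fy=2))
E
```

```text
False [-24.4  58.5  93.8] [-0.1  4.3 -1.3]
False [-25.2  63.3  93.8] [-0.9  3.3 -0.9]
False [-25.7  67.2  93.9] [-1.   3.5 -1.7]
False [-24.8  68.8  94. ] [ 0.9 -0.1 -1.1]
False [-24.4  69.5  94. ] [ 0.1  0.1 -0. ]
False 15.28 [0.56   0.0563 0.1445] [-1.  -0.2 -1.1] w 0.0177
[-0.9 -0.4 -1.1]
```

View pics/rel2c.png

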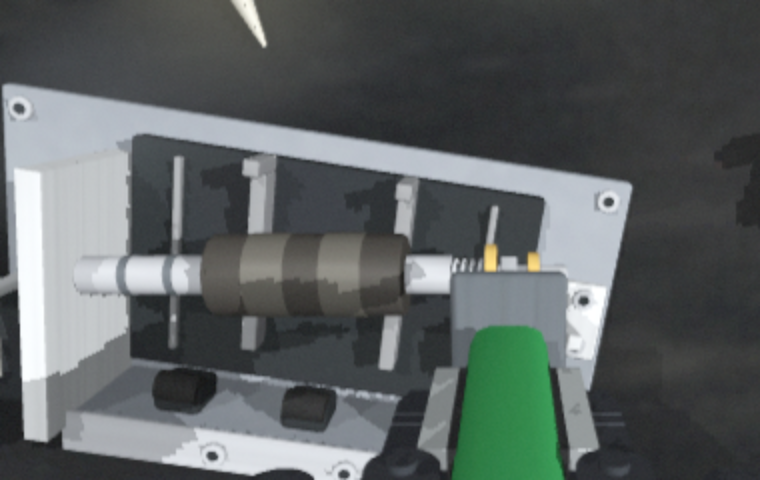

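```bash
python3 -W ignore - <<'E'
from h import *
p=arc(.1535,9,.19); bot.move_linear(p,rate=.2)
bot.goto([.4740,.2690,.185],down(KPHI)); bot.pause(.2); rep('above')
r=bot.move_linear([.4740,.2690,.125],rate=.1,stop_force=8); rep(r)
r=bot.move_linear([.4740,.2690,.0715],rate=.05,stop_force=8); rep(r)
E
```

```text
above 16.82 [0.4746 0.268  0.1848] [ 0.4  0.3 -0.5] w 0.0172
False 17.57 [0.4744 0.2691 0.1256] [-0.3  0.3  0.1] w 0.0173
True 18.56 [0.4737 0.2689 0.0727] [-1.5 -0.3  4.4] w 0.0173
```

```bash
python3 -W ignore - <<'E'
from h import *
jaws.gripper_to(.05); bot.move_linear([.474,.269,.17],rate=.15)
bot.goto([.46,.27,.24],down(69)); bot.pause(.2); p,P=look('wrist','home1'); Z=P[...,2]
M=np.zeros((480,640),bool); M[150:330,270:370]=1
h=cv2.cvtColor(p,cv2.COLOR_BGR2HSV); g=M&(h[...,0]>55)&(h[...,0]<85)&(h[...,1]>100)&(Z>.1)
print('key top z',np.percentile(Z[g],[50,95,99]).round(4))
g=M&(Z>.052)&(Z<.06); q=P[g]; print('guard',np.median(q[:,2]).round(4),np.round(cv2.minAreaRect((q[:,:2]*1000).astype(np.float32)),1) if 0 else cv2.minAreaRect((q[:,:2]*1000).astype(np.float32)))
z=np.load('pics/block1.npz'); p0=cv2.imread('pics/block1.png'); Z0=cloud(z['d'],z['K'],z['T'])[...,2]; h0=cv2.cvtColor(p0,cv2.COLOR_BGR2HSV); g0=M&(h0[...,0]>55)&(h0[...,0]<85)&(h0[...,1]>100)&(Z0>.1)
print('before',np.percentile(Z0[g0],[50,95,99]).round(4))
jaws.gripper_to(.06)
bot.goto(arc(.082,9,.17),down(YU+9)); bot.pause(.25); rep(); p,P=look('wrist','rol1'); print(inU(get_state()['ee_pos']))
E
```

```text
key top z [0.1307 0.1332 0.1338]
guard 0.0557 ((499.9596862792969, 264.6304016113281), (52.31748580932617, 112.71065521240234), 63.81659698486328)
before [0.1307 0.1334 0.134 ]
 22.11 [ 0.5549 -0.0144  0.1702] [ 0.2  0.  -0.1] w 0.0599
[-12.9  -0.4 170.2]
```

View pics/rol1.png

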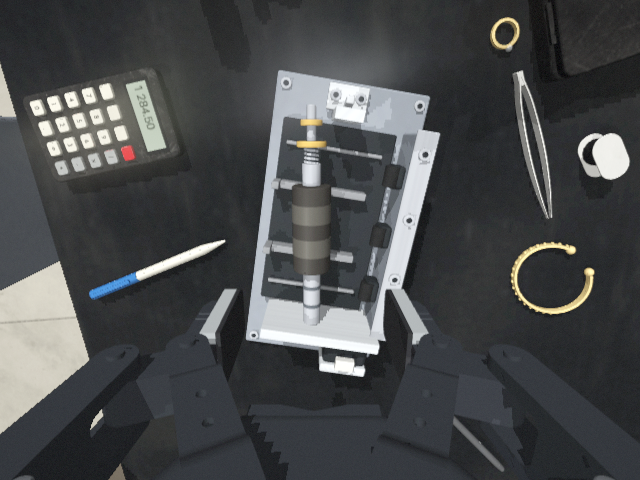

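The key is home, with its top at the same height as before. The roller has swung to lie along image columns 310–312, with the tip at (311,105) and the rubber at rows 184–275, clear in front of the lug.

```bash
python3 - <<'E'
from h import *
z=np.load('pics/rol1.npz'); K,T=z['K'],z['T']; P=cloud(z['d'],K,T)
M=np.zeros((480,640),bool); M[150:310,285:340]=1
q=P[M&(P[...,2]>.047)&(P[...,2]<.064)]; u=np.array([inU(x) for x in q])
r=cv2.minAreaRect(u[:,:2].astype(np.float32)); print(r)
c=u[(u[:,2]>54)]; print(len(c),'rubber ridge',c.mean(0),c.min(0),c.max(0))
for uv in [(311,105),(311,184),(311,275),(311,322)]: print(uv,inU(ray(*uv,.044,K,T)), inU(P[uv[1],uv[0]]))
g=np.array([u[np.abs(u[:,1]-y)<4] [:,0].mean() for y in(-20,0,20)]);print(g)
E
```

```text
((-12.315071105957031, -4.5392913818359375), (29.61751937866211, 128.0682830810547), 8.23098087310791)
2504 rubber ridge [-13.20423323   1.11601438  57.3590655 ] [-28.7 -35.3  54.1] [ 3.3 34.6 61. ]
(311, 105) [-27.2  89.1  44. ] [-27.2  89.   46.1]
(311, 184) [-18.4  33.8  44. ] [-18.5  34.6  49.9]
(311, 275) [ -6.8 -39.2  44. ] [ -7.6 -33.6  57.8]
(311, 322) [ -0.1 -81.6  44. ] [ -0.7 -77.8  50.8]
[ -9.92670455 -13.06382979 -15.89299517]
```

```bash
python3 -W ignore - <<'E'
from h import *
jaws.gripper_to(.05)
G=U(-.0129,-.0004,.024); th=np.radians(YU+9); ay=np.array([-np.sin(th),np.cos(th),0])
bot.move_linear([G[0],G[1],.07],rate=.15)
print(bot.move_linear(G,rate=.06,stop_force=8)); rep()
jaws.gripper_to(.02,effort=50); rep('grip')
s=np.array(get_state()['ee_pos']); tgt=G+ay*.0215+[0,0,.0005]
r=bot.move_linear(tgt,rate=.03,stop_force=20); rep(r); print(fu(get_state()),inU(get_state()['ee_pos']))
if not r:
    r=bot.move_linear([tgt[0],tgt[1],.05],rate=.04,stop_force=12); rep(r)
    look('wrist','draw1')
E
```

```text
False
 24.16 [ 0.5552 -0.0146  0.0243] [-0.3 -0.6 -0.6] w 0.0495
grip 24.48 [ 0.555  -0.0145  0.0245] [-2.8  1.5  4.8] w 0.0286
True 25.01 [ 0.5564 -0.002   0.0245] [-1.  -6.9  2.2] w 0.0284
[ 0.7 -7.   2.2] [-14.4  12.1  24.5]
```

```bash
python3 -W ignore - <<'E'
from h import *
bot.pause(.2); rep(); print(fu(get_state()),get_state()['wrist_torque'].round(2))
look('wrist','draw1')
E
```

```text
25.21 [ 0.5564 -0.0021  0.0244] [-1.7 -6.1  2.2] w 0.0283
[-0.2 -6.3  2.2] [-0.9   0.19 -0.17]
```

View pics/draw1.png

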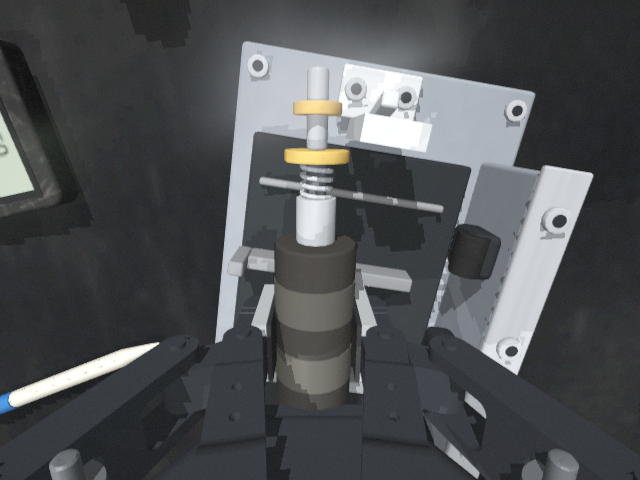

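The roller is partly drawn and the pin is free of the lug. After 12.5 mm the finger tips reached the +y rib (24 mm), so I'll regrip 14 mm further back on the rubber and finish the draw.

```bash
python3 -W ignore - <<'E'
from h import *
th=np.radians(YU+9); ay=np.array([-np.sin(th),np.cos(th),0])
s=np.array(get_state()['ee_pos']); 
bot.move_linear(s-ay*.001,rate=.03)
jaws.gripper_to(.045); 
G=s-ay*.0145; G[2]=.0265
r=bot.move_linear(G,rate=.05,stop_force=10); rep(r); print(inU(G))
jaws.gripper_to(.02,effort=50); rep('grip')
tgt=G+ay*.010
r=bot.move_linear(tgt,rate=.03,stop_force=12); rep(r); print(fu(get_state()),inU(get_state()['ee_pos']))
look('wrist','draw2')
if not r:
    r=bot.move_linear(tgt+[0,0,.012],rate=.03,stop_force=10); rep(r); look('wrist','draw2')
E
```

```text
False 26.24 [ 0.5554 -0.0168  0.0267] [-0.4  0.4  0.1] w 0.0452
[-12.2  -2.3  26.5]
grip 26.52 [ 0.5556 -0.0164  0.0269] [-0.   0.7  4.9] w 0.0285
False 27.01 [ 0.5563 -0.0061  0.0267] [0.6 0.1 5.3] w 0.0283
[0.5 0.3 5.3] [-13.6   8.1  26.7]
False 27.61 [ 0.5559 -0.0065  0.0384] [ 0.3 -0.4 -1.3] w 0.0285
```

View pics/draw2.png

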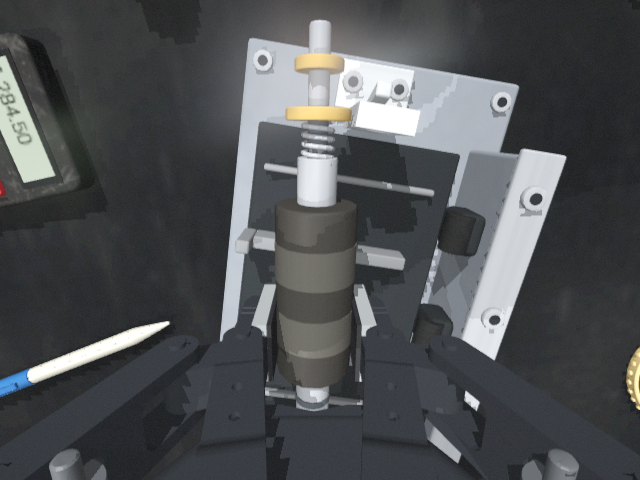

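```bash
python3 -W ignore - <<'E'
from h import *
z=np.load('pics/draw2.npz'); K,T=z['K'],z['T']; P=cloud(z['d'],K,T)
s=get_state(); e=np.array(s['ee_pos']); th=np.radians(YU+9); ay=np.array([-np.sin(th),np.cos(th),0]); ax=np.array([np.cos(th),np.sin(th),0])
for v in range(195,215,3): 
    q=P[v,318]; print(v,np.round(((q-e)@ay*1e3,q[2]*1e3),1),end=' ')
for v in range(370,392,3):
    q=P[v,314]; print(v,np.round(((q-e)@ay*1e3,q[2]*1e3),1),end=' ')
bot.move_linear([e[0],e[1],.13],rate=.15); rep()
bot.goto([.478,-.30,.13],down(16.7)); bot.pause(.2); rep()
look('wrist','over_rest')
E
```

```text
195 [51.4 62.5] 198 [50.2 61.3] 201 [49.3 62.4] 204 [48.5 63.3] 207 [47.1 61.6] 210 [47.1 66.3] 213 [46.8 69.3] 370 [-12.1  69.6] 373 [-13.   70.1] 376 [-14.7  69.6] 379 [-16.1  69.5] 382 [-17.9  68.9] 385 [-19.2  69. ] 388 [-20.2  69.4] 391 [-28.8  60.7]  28.42 [ 0.5553 -0.0064  0.129 ] [-1.  -0.7 -2.3] w 0.0287
 29.77 [ 0.4785 -0.2991  0.13  ] [ 0.7 -0.7 -2.3] w 0.0283
```

View pics/over_rest.png

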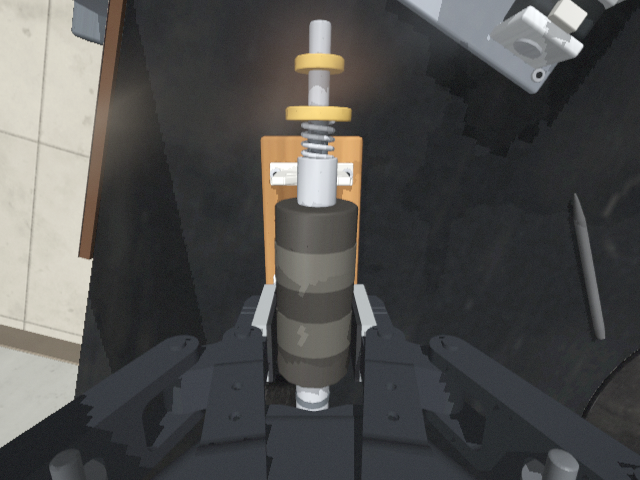

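```bash
python3 -W ignore - <<'E'
from h import *
a=np.radians(16.7); ry=np.array([-np.sin(a),np.cos(a)]); C=np.array([.4784,-.3004])-.0133*ry
bot.move_linear([*C,.07],rate=.12); rep()
r=bot.move_linear([*C,.035],rate=.05,stop_force=8); rep(r)
if not r: r=bot.move_linear([*C,.0285],rate=.02,stop_force=5); rep(r)
look('wrist','low1')
E
```

```text
30.49 [ 0.4825 -0.3133  0.0706] [ 0.3 -0.9 -2.1] w 0.0287
False 31.34 [ 0.4824 -0.3133  0.0352] [ 0.8  0.7 -2.5] w 0.0285
True 31.65 [ 0.482  -0.3135  0.0304] [-2.7 -1.3  3.3] w 0.0285
```

```bash
python3 -W ignore - <<'E'
from h import *
a=np.radians(16.7); ry=np.array([-np.sin(a),np.cos(a)]); C=np.array([.4784,-.3004])-.0133*ry
r=bot.move_linear([*C,.029],rate=.02,stop_force=12); rep(r)
jaws.gripper_to(.034); rep(); jaws.gripper_to(.05); bot.pause(.2); rep()
bot.move_linear([*C,.12],rate=.15)
bot.goto([.478-.03*ry[0]*-1,-.30+.03,.25],down(16.7)); bot.pause(.3)
s=get_state(); p,P=look('wrist','fin1'); p2,P2=look('top','fin_top')
rx=np.array([ry[1],-ry[0]]); d=P[...,:2]-np.array([.4784,-.3004]); X=d@rx*1e3; Y=d@ry*1e3; Z=P[...,2]*1e3
print('clock',s['clock'])
for y0 in range(-95,100,8):
    m=(abs(Y-y0)<2)&(abs(X)<30)&(Z>42)&(Z<75)
    if m.sum()>3:
        zt=np.percentile(Z[m],95); k=m&(Z>zt-4); print(y0,m.sum(),'top',zt.round(1),'x',X[k].mean().round(1))
m=(abs(X)<20)&(Z>55)&(Z<70)&(abs(Y)<60); h=cv2.cvtColor(p,cv2.COLOR_BGR2HSV); m&=h[...,2]<160
print('rubber Y',np.percentile(Y[m],[1,99]).round(1))
E
```

```text
False 31.95 [ 0.4822 -0.3136  0.0303] [-7.3  1.  12.3] w 0.0288
 32.18 [ 0.4823 -0.313   0.0288] [ 0.5 -0.4  0.4] w 0.0339
 32.68 [ 0.4822 -0.3131  0.029 ] [ 0.  -0.1 -0.3] w 0.0504
clock 34.35
-95 24 top 50.9 x -0.2
-87 23 top 50.8 x -0.3
-79 42 top 53.7 x -0.3
-71 44 top 53.7 x -0.0
-63 49 top 53.4 x 0.1
-55 41 top 53.3 x -0.1
-47 71 top 53.9 x -0.2
-39 44 top 53.8 x -0.7
-31 111 top 61.1 x -0.0
-23 101 top 61.3 x -0.3
-15 108 top 61.7 x -0.2
-7 116 top 61.5 x 0.1
1 109 top 61.3 x -0.2
9 120 top 61.8 x 0.1
17 122 top 61.3 x -0.0
25 126 top 61.2 x 0.1
33 153 top 60.6 x -0.5
41 132 top 53.4 x 0.0
49 60 top 52.7 x -0.0
57 46 top 52.2 x 0.1
65 88 top 56.7 x -0.7
73 28 top 50.0 x -0.2
81 49 top 53.7 x 0.2
89 21 top 49.7 x -0.2
rubber Y [-33.8  32.7]
```

```bash
python3 - <<'E'
from h import *
a=cv2.imread('pics/top0.png').astype(int); b=cv2.imread('pics/fin_top.png').astype(int)
for n,(u0,u1,v0,v1) in dict(calc=(255,298,286,338),pen=(312,342,278,338),bangle=(325,362,148,185),key=(172,230,236,300)).items():
    d=abs(a-b)[v0:v1,u0:u1].max(-1); print(n,'diff>60 px',(d>60).sum(),'mean',d.mean().round(1))
job.finish_job(); rep()
E
```

```text
calc diff>60 px 0 mean 11.4
pen diff>60 px 0 mean 6.6
bangle diff>60 px 0 mean 6.4
key diff>60 px 9 mean 12.3
the job is handed in; nothing more can be done
the job is handed in; nothing more can be done
```

The worn roller is out of the feed unit and lying in its rest, and the job was handed in at about 34 s on the robot clock, against the 62 s limit. I took the key, pushed the pin in with its tines, swung the sprung end about 27 mm forward and let the pin spring out. I then stood the key back in its slot, drew the other end out of the side plate and laid the roller in the notches.

**Final checks:**
- **Roller:** it lies level in both notches, with its axis at about 46.4 mm (46 expected). The rubber spans y -34 to 33 mm between the uprights.
- **Key:** the top of its handle is at the same height as at the start (133 mm), so it is fully home. An automatic outline of its guard after the return picked up other parts as well, so I relied on the height and the contact point.
- **Bystanders:** before-and-after top views of the calculator, pen and bangle show no sign that they moved.

**Things that did not go to plan:**
- **Draw:** the first pull stopped after 12.5 mm when the force stop tripped. I took this to be the fingers touching a tray rib, so I regripped further back on the rubber, and the second pull met no resistance.
- **Pictures:** I used up the 12 viewed pictures before the final lowering, so the seating was checked from depth readings only.

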